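# Set the forge blower's air ring and start the blower

### The arm

A 6-joint arm with a two-finger parallel gripper is mounted at the origin on the work surface. World frame = base frame: x ahead of the robot, y to its left, z up, the work surface at z = 0. Lengths are in m, angles in degrees, forces in N, time in s.
With the tool pointing down it reaches from about 0.3 to 0.75 m from the base axis. Payload 8.5 kg.
Tool frame: the origin (TCP) lies at the very end of the fingers, on their centre line; the grasp point (between the pads) lies 19 mm behind it (env.tcp_to_grasp is the distance from the TCP to the grasp point, in m); z points along the fingers, y is the line along which they close (so a half turn about z gives the same grasp; the last joint's range is limited). The gripper opens to 85 mm and grips with 20 to 120 N. Pads are 22 mm wide; open, the fingers measure 114 mm over their backs; the gripper's body (76 mm by 85 mm) begins 54 mm behind the grasp point. The pads swing forward as they close: fully open they stand 13 mm farther back than shut.
Start: joints at [-87.393, 21.807, 74.336, -0, 83.858, -12.336], TCP at [0.142, -0.531, 0.231] pointing down, gripper open.
Joint ranges: [-178.18, 178.18], [-50.72, 133.34], [12.68, 142.11], [-81.47, 261.47], [9.98, 163.14], [-165.26, 165.26]. Speed limits (degrees/s): [136.94, 136.94, 180, 180, 180, 180].

### API

Orientations are given as a 3x3 rotation matrix whose columns are the frame's x, y, z axes.
In Python, from rig import status, get_image, env gives the robot as it stands.
- The arm moves only by the shell command python3 -m handwheel 'ROWS' [FORCE]. ROWS is text: rows parted by semicolons, each of 7 numbers parted by spaces: the shift along the world's x, y, z in cm, then the turn, a rotation vector about the world's x, y, z in degrees, then the opening, from 0 (shut) to 1 (fully open). In form: dx dy dz wx wy wz gripper; .... A call has 1 to 8 rows; each row is the pose to reach, as a shift and turn from the pose commanded when the call began; what a row does not reach only later rows make up. A row lasts 1/12 s, in which the tool goes at most 41.7 mm and 7.16 degrees, less where a joint would pass 70% of its speed; a pose out of reach is approached as far as the arm can. A call with a gripper value outside its range is refused whole. The fingers move at their own pace and stop on an object; FORCE is the grip in N (left out, the last holds). Time passes only in rows, so rows that repeat a pose let the fingers close. It gives the time, the measured TCP pose, the force, the opening and the grip force at its end, in the units of the state.
- status.observe(): the state, without advancing time (a new reading comes with each control period).
- get_image(name): name is "scene" or "top" or "wrist"; returns a dict with "color" (480x640x3 uint8, red, green, blue), "vertical_fov" (degrees; the focal length in pixels is half the picture's height over the tangent of half this angle, whatever the lens; pixels are square), "cx", "cy" (the principal point, pixels), "xyz" and "orientation" of the camera in the world. Camera axes: x right, y down, z forward; pixel columns grow to the right and rows downward; lengths in m; the calibration is good to about 2 mm. A picture is of the moment at which its call begins. There is no depth.
- env.close_job(): hands the job in; it is judged then, once.
The state is a dict: "time_s": time; "q": joint angles; "qvel": joint speeds; "joint_efforts": joint torques, N m; "position": TCP position; "tool_rot": TCP orientation; "ft_force": force on the tool from outside, world axes, zero at the start; "wrist_torque": the same for the moment, N m; "grip_width": finger opening in m; "gripper_force": force on a finger pad.
Only numpy, scipy, OpenCV 4.12 (cv2) and the standard library are available. Lean on these libraries where they do the work, as an engineer would, in place of code of your own. Each camera call takes 0.05 s, during which the arm holds its last target. There are 200 camera calls.

### The job

On the forge blower (the low drum on the bench), push the lever of the air ring round until its pointed tip lines up with the point of the index tab on the drum's rim, and leave it there: only push it, never take its pin between the fingers. Then press the start button, the broader of the two on the starter box, all the way down and let it come up again. Leave the index tab, the narrow stop button and the loose things on the bench alone, and do not press start before the lever is set.

Things in the scene. Friction and masses are not known exactly. Their poses are not given: they have to be found in the camera images.
- blower: fixed dark steel drum, 270 mm diameter, 70 mm high, its flat top at 70 mm above the bench; a duct sticks out of it along its +x to 227 mm from its axis, no higher than 72 mm. Origin on the drum's axis at bench height. A scale of twelve low ribs, 0.2 rad apart, lies round the rim of the top from its +y direction over -x to its -y. A 7-hole aluminium ring, the air ring, turns flat on its top about the drum's axis and carries the lever
- air_ring (a joint): angle of the air ring and its lever, rad, 0 to 2.3, positive counterclockwise from above; at 0 the lever points along the blower's +y, at 1.57 along its -x. Starts between 0.05 and 0.6, always at a smaller angle than the index, so it must be pushed counterclockwise. Friction holds it where it is left (0.2 N m, about 2 N at the pin)
- lever_pin (a point): centre of the top of the lever's upright round steel pin, 14 mm diameter, 40 mm tall, 90 mm from the drum's axis; it stands on the flat lever bar, whose top is 80 mm above the bench, so the pin spans 80 to 120 mm above the bench. The bar is 16 mm wide. Within 75 mm of the axis nothing on the drum's scale side is higher than 90 mm above the bench. This frame's x points outward from the axis along the lever
- lever_tip (a point): the lever's pointed outer end, 108 mm from the drum's axis, 80 mm above the bench; x points outward along the lever
- index (a joint): angle of the index tab, rad, counted as for air_ring; starts between 1.0 and 2.0. Stiff: it is not to be moved
- index_point (a point): the inward point of the steel index tab that clips over the drum's rim: 18 mm wide tab with a V-shaped inner end, from 116 to 144 mm from the axis, top 80 mm above the bench. This is its tip, 116 mm from the axis, 8 mm beyond the path of the lever tip. x points outward from the axis through the tab, y counterclockwise
- starter: fixed grey steel box 90 x 150 x 50 mm, origin under its centre, z up; the start button is on its top at y +36 mm, the stop button at y -40 mm
- start_button_top (a point): centre of the top face of the broad black start button, 34 mm diameter, about 72 mm above the bench, pressed straight down
- start_button (a joint): how far the start button is pressed, m: 0 up, 0.006 fully down at 5 N; a spring brings it up
- stop_button_top (a point): centre of the top of the narrow black stop button, 18 mm diameter: leave alone
- stop_button (a joint): how far the stop button is pressed, m
- chisel: loose wooden-handled driver 200 mm long, lying between blower and starter
- nut: loose steel nut 28 mm across, 12 mm high, on the drum's top, on the side away from the scale
- mug: white mug 76 mm across, 85 mm tall, with a handle
- hammer: hammer 290 mm long, lying on the bench
- tin: tin 80 mm across, 70 mm tall
- billet: steel bar 150 x 25 x 18 mm lying on the bench, left of the blower and nearer the robot
- file: file with wooden handle, 280 mm long, lying on the bench
Things that resemble listed ones, but are neither listed nor needed, are in the scene too. What is shaped like the starter but yellow is not meant.

How it is judged:
By the outcome, as a careful person would: the job done as asked, in the order asked, and still so for the second after the job is handed in, with the robot touching nothing.
It also fails if it takes over 51 s, if anything falls off the work surface, if the arm or the gripper's body presses on something with over 40 N, if the wrist force passes 120 N, or if a joint passes its speed limit or range.

## Working session

There is one attempt and no reset: what is moved stays moved. The work goes in short steps, Python scripts to look and compute and a shell command to move; the robot and the scene stay as the last step left them, time stands still between calls to the robot, and variables do not carry over. Pictures are saved under pics/ and viewed, at most 10 in all, crops included, and the job is handed in when it is done.

```bash
mkdir -p pics
cat > h.py <<'E'
import numpy as np, cv2, pickle
from rig import status, get_image, env
def snap(name,fn):
    d=get_image(name); cv2.imwrite('pics/'+fn+'.png',d['color'][:,:,::-1]); pickle.dump(d,open('pics/'+fn+'.pkl','wb')); return d
def px2w(d,u,v,z):
    f=240/np.tan(np.radians(d['vertical_fov'])/2)
    r=np.array(d['orientation'])@np.array([(u-d['cx'])/f,(v-d['cy'])/f,1]); p=np.array(d['xyz']); return p+r*(z-p[2])/r[2]
def w2px(d,P):
    f=240/np.tan(np.radians(d['vertical_fov'])/2)
    c=np.array(d['orientation']).T@(np.array(P)-d['xyz']); return c[0]/c[2]*f+d['cx'],c[1]/c[2]*f+d['cy']
E
python3 - <<'E'
from h import *
for n in('top','scene'):
    d=snap(n,n+'0'); print(n,d['xyz'],np.round(d['orientation'],3).tolist(),d['vertical_fov'],d['cx'],d['cy'])
s=status.observe();print(s['time_s'],s['tool_rot'],s['ft_force'],s['grip_width'])
E
```

```text
top [ 0.37127574 -0.03417123  1.45555948] [[-0.015, -0.991, 0.136], [-1.0, 0.013, -0.01], [0.008, -0.136, -0.991]] 47.23894783102251 319.3369173799791 238.92268049356173
scene [ 0.96278689 -0.7986095   1.63189962] [[0.886, 0.403, -0.229], [0.464, -0.772, 0.435], [-0.001, -0.492, -0.871]] 44.97400640793163 318.1237655837029 239.56879912770785
0.1 [[ 9.66189427e-01  2.57833261e-01 -2.87521134e-05]
 [ 2.57833069e-01 -9.66188561e-01  1.33173511e-03]
 [ 3.15585644e-04 -1.29412163e-03 -9.99999113e-01]] [ 0.77847677 -0.65487934  0.53871699] 0.08524844895409295
```

View pics/top0.png

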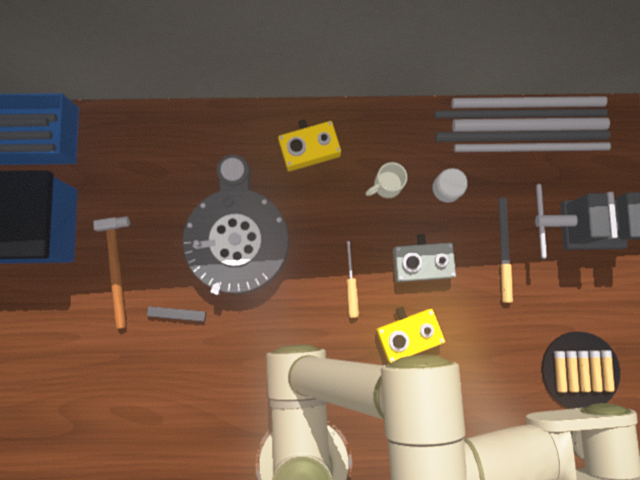

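View pics/scene0.png

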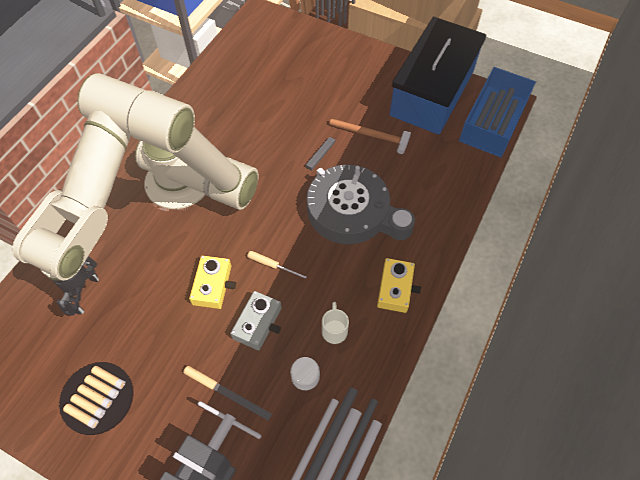

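The top view shows the drum at about (235,240), with its duct pointing to +x. The lever pin is at about (197,243), the index tab at about (215,288), the grey starter's broad start button at (412,262) and its stop button at (441,261). I'll enlarge the drum and compute positions.

Run:
```python
from h import *
d=pickle.load(open('pics/top0.pkl','rb'))
for n,u,v,z in[('ring',235,239.5,.078),('tab',215,288,.08),('pin',197,243,.12),('start',412,262,.072),('stop',441,261,.07),('duct',233,168,.072),('nut',228,202,.08),('mug',391,180,.085),('tin',451,184,.07)]: print(n,px2w(d,u,v,z).round(4))
c=d['color'][180:300,175:295,::-1]; c=cv2.resize(c,(600,600),interpolation=cv2.INTER_CUBIC)
cv2.imwrite('pics/crop1.png',c)
```

```text
ring [0.5623 0.1655 0.078 ]
tab [0.4406 0.2143 0.08  ]
pin [0.5491 0.2524 0.12  ]
start [ 0.4995 -0.2818  0.072 ]
stop [ 0.5012 -0.356   0.07  ]
duct [0.75   0.1728 0.072 ]
nut [0.6589 0.1837 0.08  ]
mug [ 0.7098 -0.2336  0.085 ]
tin [ 0.7009 -0.3909  0.07  ]
```

View pics/crop1.png

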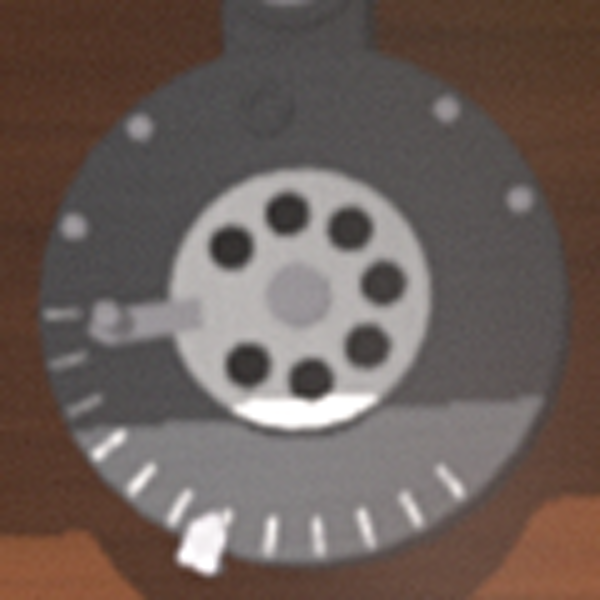

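Fair estimates: drum axis (0.562,0.166), yaw about 3°, lever around 0.05 to 0.1 rad, index around 1.15 rad. The duct at 0.19 m and the button spacing of 74–76 mm agree with the given sizes. Next I move above the drum with the fingers shut and look from close by.

```bash
R='python3 -m handwheel'
python3 -m handwheel '2 3.5 1 0 0 0 0; 4 7 2 0 0 0 0; 6 10.5 3 0 0 0 0; 8 14 4 0 0 0 0; 10 17.5 5 0 0 0 0; 12 21 6 0 0 0 0; 14 24.5 7 0 0 0 0; 16 28 7 0 0 0 0' 40
python3 -m handwheel '2 3.5 0 0 0 0 0; 4 7 0 0 0 0 0; 6 10.5 0 0 0 0 0; 8 14 0 0 0 0 0; 10 17.5 0 0 0 0 0; 12 21 0 0 0 0 0; 14 24.5 0 0 0 0 0; 16 28 0 0 0 0 0'
python3 -m handwheel '1.5 3.5 0 0 0 0 0; 3 7 0 0 0 0 0; 3 9 0 0 0 0 0; 3 9 0 0 0 0 0; 3 9 0 0 0 0 0'
python3 - <<'E'
from h import *
d=snap('wrist','w1'); print(d['xyz'],np.round(d['orientation'],3).tolist(),d['vertical_fov'],d['cx'],d['cy'])
s=status.observe();print(s['time_s'],s['q'],s['position'],s['ft_force'])
E
```

```text
time_s: 0.77
position: [0.3025, -0.2499, 0.3028]
tool_rot: [[0.966, 0.257, 0.002], [0.257, -0.966, -0.002], [0.001, 0.003, -1.0]]
ft_force: [0.7, 0.8, 0.8]
grip_width: 0.0002
gripper_force: 0.0
time_s: 1.43
position: [0.4622, 0.0308, 0.3012]
tool_rot: [[0.966, 0.258, -0.0], [0.258, -0.966, -0.0], [-0.0, -0.0, -1.0]]
ft_force: [0.3, -1.8, -0.0]
grip_width: -0.0005
gripper_force: 0.0
time_s: 1.85
position: [0.4916, 0.1193, 0.3008]
tool_rot: [[0.966, 0.26, -0.001], [0.26, -0.966, -0.0], [-0.001, -0.0, -1.0]]
ft_force: [0.3, -0.3, -0.2]
grip_width: -0.0001
gripper_force: 0.0
[0.57086658 0.14036731 0.4433852 ] [[0.261, -0.916, -0.306], [-0.965, -0.247, -0.083], [0.0, 0.317, -0.948]] 59.72411128771188 322.4940974064989 242.90557534757409
1.9 [ 1.22369714e-01  1.48754385e+01  7.31211980e+01 -1.74121325e-02
  9.20459153e+01  7.51470799e+01] [0.49162664 0.11847206 0.30102611] [-0.11797863 -0.05200534 -0.02223408]
```

View pics/w1.png

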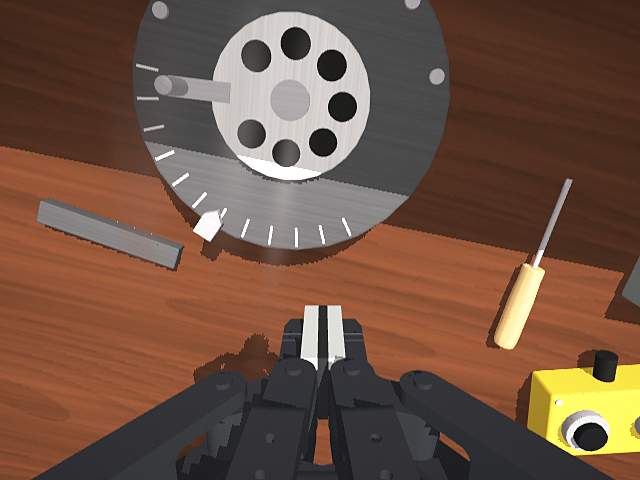

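The wrist view shows the ring centre at about (291,99), the pin top at about (163,85), the index tab point at about (218,212) and the ribs clearly. I'll enlarge it to get exact pixels.

Run:
```python
from h import *
d=pickle.load(open('pics/w1.pkl','rb'))
c=d['color'][60:250,130:260,::-1]; cv2.imwrite('pics/crop2.png',cv2.resize(c,None,fx=4,fy=3.15,interpolation=cv2.INTER_CUBIC)[:598])
g=cv2.cvtColor(d['color'],cv2.COLOR_RGB2GRAY)
# drum circle: ring outer edge by rays, fit at z .078
for n,u,v,z in[('hub',290,100,.08),('pin',163,85,.12),('tip',218,212,.08),('ringL',213,95,.078),('ringR',370,101,.078),('ringT',297,13,.078),('ringB',285,180,.078)]: print(n,px2w(d,u,v,z).round(4))
P=np.array([px2w(d,u,v,.072)[:2] for u,v in[(147,67),(147,98.5),(153.5,128),(164.5,155),(180.5,180),(199,200),(245.5,231.5),(270,236.5),(296,236.5),(322,234),(347,227)]])
k=np.array([0,1,2,3,4,5,7,8,9,10,11])
A=np.c_[2*P,np.ones(len(P))];b=(P**2).sum(1)
c,*_=np.linalg.lstsq(A,b,rcond=None);print('rib circle',c[:2],np.sqrt(c[2]+c[0]**2+c[1]**2))
for C in(c[:2],[.5623,.1655]):
  a=np.unwrap(np.arctan2(P[:,1]-C[1],P[:,0]-C[0]));print(np.round(a-np.pi/2-.2*k,3))
```

```text
hub [0.5662 0.1666 0.08  ]
pin [0.5527 0.255  0.12  ]
tip [0.4573 0.2064 0.08  ]
ringL [0.5534 0.229  0.078 ]
ringR [0.5826 0.1027 0.078 ]
ringT [0.6299 0.1767 0.078 ]
ringB [0.5005 0.1553 0.078 ]
rib circle [0.56414963 0.16666336] 0.11968050035385239
[0.031 0.037 0.038 0.037 0.047 0.044 0.063 0.054 0.056 0.062 0.064]
[0.016 0.02  0.02  0.019 0.029 0.027 0.052 0.045 0.051 0.06  0.066]
```

View pics/crop2.png

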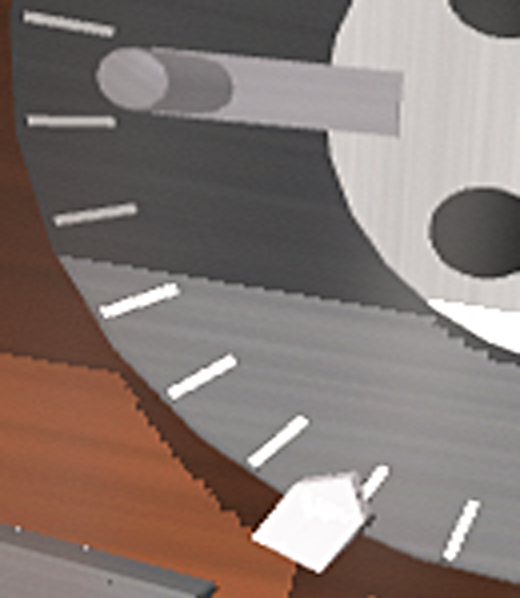

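Run:
```python
from h import *
from scipy.optimize import least_squares
d=pickle.load(open('pics/w1.pkl','rb'))
P=np.array([px2w(d,u,v,.072)[:2] for u,v in[(147,67),(147,98.5),(153.5,128),(164.5,155),(180.5,180),(199,200),(245.5,231.5),(270,236.5),(296,236.5),(322,234),(347,227)]])
k=np.array([0,1,2,3,4,5,7,8,9,10,11])
f=lambda p:(np.c_[p[0]+p[3]*np.cos(np.pi/2+p[2]+.2*k),p[1]+p[3]*np.sin(np.pi/2+p[2]+.2*k)]-P).ravel()
s=least_squares(f,[.565,.166,.05,.12]);print(s.x,np.abs(s.fun).max())
t=px2w(d,219.25,210.2,.08);o=px2w(d,201.75,236,.08);p=px2w(d,162.75,84.8,.12)
for C in(s.x[:2],np.array([.566,.166])):
  for n,q in(('tip',t),('out',o),('pin',p)):
    v=q[:2]-C;print(n,q.round(4),np.hypot(*v).round(4),'abs deg from +y',np.degrees(np.arctan2(-v[0],v[1])).round(2))
```

```text
[0.5658656  0.16587167 0.04844081 0.12110264] 0.0026226010241592324
tip [0.4592 0.2056 0.08  ] 0.1138 abs deg from +y 69.58
out [0.4312 0.2165 0.08  ] 0.1439 abs deg from +y 69.38
pin [0.5528 0.2552 0.12  ] 0.0902 abs deg from +y 8.32
tip [0.4592 0.2056 0.08  ] 0.1139 abs deg from +y 69.66
out [0.4312 0.2165 0.08  ] 0.1439 abs deg from +y 69.45
pin [0.5528 0.2552 0.12  ] 0.0901 abs deg from +y 8.41
```

The geometry fits: index tip radius 0.114 m (given 0.116), tab outer end 0.144, pin radius 0.090. With C=(0.566,0.166), the lever is at 8.35° and the target is 69.5°. I now go down behind the pin with fingers shut, at about 40 mm tangential clearance.

```bash
python3 -m handwheel '2 2.8 0 0 0 -1 0; 4 5.7 0 0 0 -3 0; 6 8.5 0 0 0 -5 0; 8 11.4 0 0 0 -6.6 0; 10.1 14.2 0 0 0 -6.6 0; 10.1 14.2 -2 0 0 -6.6 0; 10.1 14.2 -5 0 0 -6.6 0; 10.1 14.2 -8 0 0 -6.6 0'
python3 -m handwheel '0 0 -3 0 0 0 0; 0 0 -6 0 0 0 0; 0 0 -9 0 0 0 0; 0 0 -11 0 0 0 0; 0 0 -12.2 0 0 0 0; 0 0 -12.2 0 0 0 0; 0 0 -12.2 0 0 0 0'
python3 - <<'E'
import numpy as np
from rig import status
s=status.observe();p=np.array(s['position']);R=np.array(s['tool_rot']);print(s['time_s'],p,np.degrees(np.arctan2(R[1,0],R[0,0])),s['ft_force'])
C=np.array([.566,.166]);f=np.radians(8.35);r=np.array([-np.sin(f),np.cos(f)]);t=np.array([-np.cos(f),-np.sin(f)])
p0=.09*r-.018*t
print('to contact',(C+p0-p[:2])*100)
for a in range(0,64,3):
  for st in [a]:
    q=np.radians(a);M=np.array([[np.cos(q),-np.sin(q)],[np.sin(q),np.cos(q)]]);print(a,((M@p0-p0)*100).round(2))
E
```

```text
time_s: 2.57
position: [0.5935, 0.2595, 0.2205]
tool_rot: [[0.99, 0.144, 0.002], [0.144, -0.99, 0.0], [0.001, 0.0, -1.0]]
ft_force: [1.7, -0.2, -0.7]
grip_width: -0.0002
gripper_force: 0.0
time_s: 3.15
position: [0.5932, 0.2593, 0.0994]
tool_rot: [[0.99, 0.144, -0.001], [0.144, -0.99, -0.0], [-0.001, 0.0, -1.0]]
ft_force: [-0.0, 0.5, 0.3]
grip_width: -0.0003
gripper_force: 0.0
3.15 [0.59315601 0.25933917 0.09940757] 8.25048150436366 [-0.03236537  0.46440866  0.26258408]
to contact [-2.24165911 -0.16792634]
0 [0. 0.]
3 [-0.48  0.01]
6 [-0.96 -0.  ]
9 [-1.44 -0.04]
12 [-1.92 -0.1 ]
15 [-2.39 -0.19]
18 [-2.86 -0.3 ]
21 [-3.32 -0.44]
24 [-3.77 -0.6 ]
27 [-4.21 -0.78]
30 [-4.65 -0.99]
33 [-5.07 -1.22]
36 [-5.48 -1.47]
39 [-5.87 -1.74]
42 [-6.25 -2.04]
45 [-6.62 -2.35]
48 [-6.97 -2.68]
51 [-7.3  -3.03]
54 [-7.61 -3.39]
57 [-7.9  -3.78]
60 [-8.17 -4.17]
63 [-8.43 -4.58]
```

```bash
python3 -m handwheel '-0.6 -0.05 0 0 0 0 0; -1.2 -0.1 0 0 0 0 0; -1.7 -0.13 0 0 0 0 0; -2.24 -0.17 0 0 0 0 0; -2.24 -0.17 0 0 0 0 0'
python3 -m handwheel '-0.48 0.01 0 0 0 3 0; -0.96 0 0 0 0 6 0; -1.44 -0.04 0 0 0 9 0; -1.92 -0.10 0 0 0 12 0; -2.39 -0.19 0 0 0 15 0; -2.86 -0.30 0 0 0 18 0; -3.32 -0.44 0 0 0 21 0; -3.77 -0.60 0 0 0 24 0'
python3 -m handwheel '-0.44 -0.18 0 0 0 3 0; -0.88 -0.39 0 0 0 6 0; -1.30 -0.62 0 0 0 9 0; -1.71 -0.87 0 0 0 12 0; -2.10 -1.14 0 0 0 15 0; -2.48 -1.44 0 0 0 18 0; -2.85 -1.75 0 0 0 21 0; -3.20 -2.08 0 0 0 24 0'
python3 -m handwheel '-0.17 -0.18 0 0 0 1.5 0; -0.33 -0.35 0 0 0 3 0; -0.49 -0.53 0 0 0 4.5 0; -0.64 -0.71 0 0 0 6 0; -0.64 -0.71 0 0 0 6 0; -0.64 -0.71 0 0 0 6 0'
python3 - <<'E'
from h import *
d=snap('wrist','w2'); print(np.array(d['xyz']))
s=status.observe();print(s['time_s'],s['q'],s['position'],s['ft_force'])
E
```

```text
time_s: 3.57
position: [0.5696, 0.259, 0.1001]
tool_rot: [[0.989, 0.145, 0.001], [0.145, -0.989, 0.0], [0.001, 0.0, -1.0]]
ft_force: [0.1, -0.1, -0.3]
grip_width: -0.0
gripper_force: 0.0
time_s: 4.23
position: [0.5331, 0.2533, 0.1]
tool_rot: [[0.843, 0.537, 0.002], [0.537, -0.843, 0.001], [0.003, 0.0, -1.0]]
ft_force: [0.3, 2.4, 0.8]
grip_width: -0.0001
gripper_force: 1.3
time_s: 4.9
position: [0.5008, 0.2326, 0.0999]
tool_rot: [[0.552, 0.834, 0.002], [0.834, -0.552, 0.001], [0.002, 0.001, -1.0]]
ft_force: [0.3, 3.1, 1.0]
grip_width: 0.0002
gripper_force: 1.3
time_s: 5.4
position: [0.4944, 0.2251, 0.0996]
tool_rot: [[0.465, 0.885, 0.001], [0.885, -0.465, 0.0], [0.0, 0.0, -1.0]]
ft_force: [0.1, 1.7, 0.9]
grip_width: 0.0001
gripper_force: 0.4
[0.53268141 0.29696541 0.2422929 ]
5.45 [ 1.19893719e+01  2.87231555e+01  8.67998812e+01 -2.30647368e-03
  6.44518709e+01  3.96897628e+01] [0.49444053 0.22511145 0.09951192] [0.11133512 0.89536222 0.13283564]
```

View pics/w2.png

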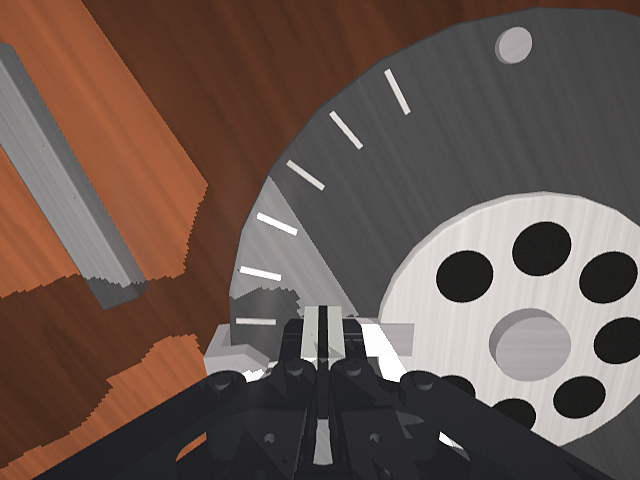

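The lever bar's inner end is visible at about (413,323–356) and the tab at about (235,350). The contact force looks normal. I'll work out the lever angle from the bar end.

Run:
```python
from h import *
d=pickle.load(open('pics/w2.pkl','rb'));C=np.array([.566,.166])
for u,v in[(413,323),(413,356),(413,339.5),(375,323)]:
  p=px2w(d,u,v,.08)[:2]-C;print(p.round(4),np.hypot(*p).round(4),np.degrees(np.arctan2(-p[0],p[1])).round(1))
p=px2w(d,530,341,.08);print('hub',p)
p0=np.array([-.0716,.0591])
for a in(2,4,6,8,10):
  q=np.radians(a);M=np.array([[np.cos(q),-np.sin(q)],[np.sin(q),np.cos(q)]]);print(a,((M@p0-p0)*100).round(2))
g=cv2.cvtColor(d['color'],cv2.COLOR_RGB2GRAY);print(g[310:370:2,400].tolist(),g[310:370:2,380].tolist())
```

```text
[-0.0404  0.0319] 0.0515 51.7
[-0.0472  0.0166] 0.05 70.7
[-0.0438  0.0243] 0.0501 60.9
[-0.0551  0.0396] 0.0679 54.3
hub [0.56796818 0.16548793 0.08      ]
2 [-0.2  -0.25]
4 [-0.39 -0.51]
6 [-0.58 -0.78]
8 [-0.75 -1.05]
10 [-0.92 -1.33]
[217, 218, 217, 217, 216, 216, 223, 159, 174, 172, 169, 170, 171, 175, 172, 171, 173, 175, 172, 173, 169, 168, 167, 204, 212, 205, 255, 255, 255, 255] [173, 166, 167, 163, 168, 171, 160, 154, 164, 255, 255, 252, 252, 252, 252, 252, 252, 252, 252, 252, 252, 251, 252, 255, 255, 255, 255, 255, 255, 255]
```

```bash
python3 -m handwheel '-0.1 -0.125 0 0 0 1 0; -0.2 -0.25 0 0 0 2 0; -0.3 -0.38 0 0 0 3 0; -0.39 -0.51 0 0 0 4 0; -0.49 -0.64 0 0 0 5 0; -0.58 -0.78 0 0 0 6 0; -0.66 -0.91 0 0 0 7 0; -0.66 -0.91 0 0 0 7 0'
python3 -m handwheel '0 0 0 0 0 0 0; 0.35 0.94 0 0 0 0 0; 1 2.6 0 0 0 0 0; 1 2.6 3 0 0 0 0; 1 2.6 7 0 0 0 0; 0 0 11 0 0 0 0; -1.3 -3.5 13 0 0 0 0; -2.7 -7 15 0 0 0 0'
python3 -m handwheel '-1 -2 0 0 0 0 0; -2.2 -4 0 0 0 0 0; -2.2 -4 0 0 0 0 0; -2.2 -4 0 0 0 0 0'
python3 - <<'E'
from h import *
d=snap('wrist','w3'); C=np.array([.566,.166,.08])
s=status.observe();print(s['time_s'],s['position'],w2px(d,[.459,.206,.08]))
u,v=map(int,w2px(d,[.49,.195,.08])); v0=max(v-75,0);u0=max(u-100,0);print(u0,v0)
cv2.imwrite('pics/crop3.png',cv2.resize(d['color'][v0:v0+150,u0:u0+200,::-1],None,fx=4,fy=4,interpolation=cv2.INTER_CUBIC))
E
```

```text
time_s: 6.12
position: [0.4876, 0.2156, 0.0993]
tool_rot: [[0.352, 0.936, -0.0], [0.936, -0.352, -0.0], [-0.0, -0.0, -1.0]]
ft_force: [0.4, 0.7, 1.0]
grip_width: 0.0001
gripper_force: 0.4
time_s: 6.78
position: [0.4632, 0.1525, 0.247]
tool_rot: [[0.351, 0.936, 0.001], [0.936, -0.351, -0.0], [0.0, 0.001, -1.0]]
ft_force: [1.2, 0.4, -0.4]
grip_width: 0.0001
gripper_force: 0.0
time_s: 7.12
position: [0.4413, 0.1123, 0.2457]
tool_rot: [[0.354, 0.935, -0.0], [0.935, -0.354, 0.0], [0.0, -0.0, -1.0]]
ft_force: [0.4, 0.6, 0.6]
grip_width: -0.0002
gripper_force: 0.0
7.1667 [0.44163604 0.11283507 0.24549942] (np.float64(297.4359984971199), np.float64(84.18897157318858))
245 8
```

View pics/crop3.png

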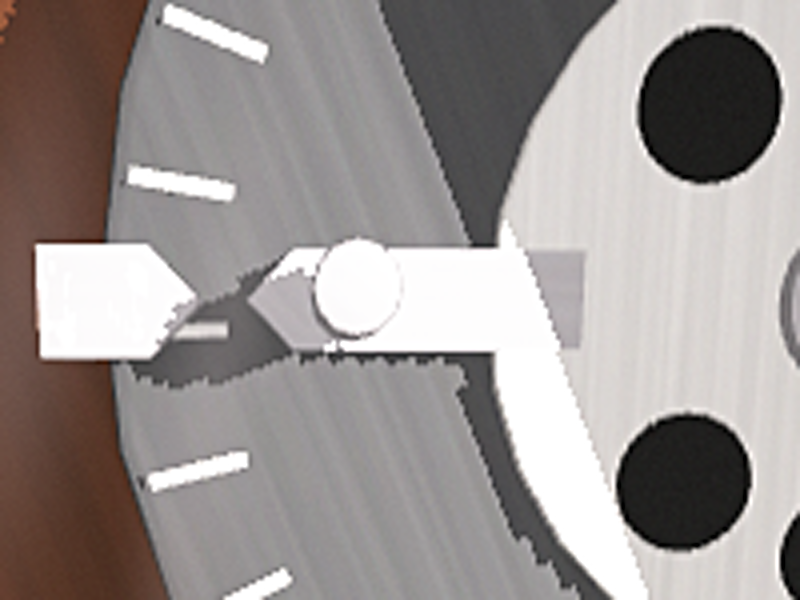

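The crop shows the tab point at about (196,296) and the lever tip at about (248,297), facing each other. I'll check the angles numerically.

Run:
```python
from h import *
d=pickle.load(open('pics/w3.pkl','rb'));C=np.array([.566,.166])
for n,x,y,z in[('index',196,296,.08),('tabout',38,301,.08),('lever',248,297,.08),('barend',582,300,.08),('pin',359,287,.12)]:
  p=px2w(d,245+x/4,8+y/4,z)[:2]-C;print(n,np.hypot(*p).round(4),np.degrees(np.arctan2(-p[0],p[1])).round(2))
```

```text
index 0.1166 68.8
tabout 0.1438 69.22
lever 0.1076 68.85
barend 0.05 68.91
pin 0.0896 69.01
```

The lever is at 68.9° and the index at 68.8–69.2°, so they line up. Now over to the starter, staying high, with one close look.

```bash
python3 -m handwheel '0.6 -4 0 0 0 0 0; 1.2 -8 0 0 0 0 0; 1.8 -12 0 0 0 0 0; 2.4 -16 0 0 0 0 0; 3 -20 0 0 0 0 0; 3.6 -24 0 0 0 0 0; 4.2 -28 0 0 0 0 0; 4.8 -32 0 0 0 0 0'
python3 -m handwheel '0.5 -4 0 0 0 0 0; 1 -7.5 0 0 0 0 0; 1 -7.5 0 0 0 0 0; 1 -7.5 0 0 0 0 0'
python3 - <<'E'
from h import *
d=snap('wrist','w4')
s=status.observe();print(s['time_s'],s['position'],w2px(d,[.4995,-.2818,.072]))
E
```

```text
time_s: 7.83
position: [0.4903, -0.2089, 0.245]
tool_rot: [[0.352, 0.936, -0.0], [0.936, -0.352, 0.001], [0.0, -0.001, -1.0]]
ft_force: [0.6, -0.1, 0.6]
grip_width: 0.0001
gripper_force: 0.0
time_s: 8.17
position: [0.5002, -0.2833, 0.2441]
tool_rot: [[0.354, 0.935, -0.001], [0.935, -0.354, 0.001], [0.001, -0.002, -1.0]]
ft_force: [-0.2, 1.5, -0.2]
grip_width: 0.0001
gripper_force: 0.0
8.2167 [ 0.50006628 -0.28204816  0.24453615] (np.float64(320.43060134966663), np.float64(212.58632691973486))
```

View pics/w4.png

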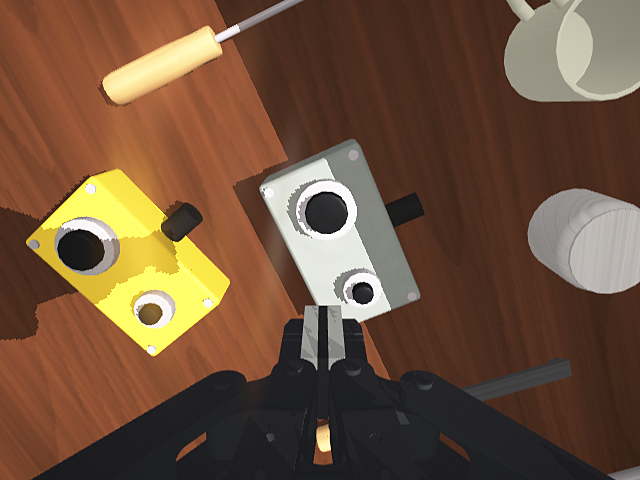

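The broad start button's face centre is at (327,213) and the narrow stop button is at (362,293), so the target is the right one.

Run:
```python
from h import *
d=pickle.load(open('pics/w4.pkl','rb'));a=px2w(d,327,213,.072);b=px2w(d,362.5,292.5,.07)
print(a,b,np.hypot(*(a-b)[:2]),(px2w(d,304,213,.072)-px2w(d,349.5,213,.072)))
s=status.observe();print((a-np.array(s['position']))*100)
```

```text
[ 0.50414792 -0.28390651  0.072     ] [ 0.50777139 -0.35855467  0.07      ] 0.07473605050743164 [-0.03300217  0.0124523   0.        ]
[  0.4081643   -0.18583476 -17.25361545]
```

```bash
python3 -m handwheel '0.4 -0.2 -3 0 0 0 0; 0.4 -0.2 -6 0 0 0 0; 0.4 -0.2 -9 0 0 0 0; 0.4 -0.2 -12 0 0 0 0; 0.4 -0.2 -14.5 0 0 0 0; 0.4 -0.2 -16 0 0 0 0; 0.4 -0.2 -16.5 0 0 0 0; 0.4 -0.2 -16.5 0 0 0 0'
python3 -m handwheel '0 0 -0.2 0 0 0 0; 0 0 -0.4 0 0 0 0; 0 0 -0.6 0 0 0 0; 0 0 -0.8 0 0 0 0; 0 0 -0.9 0 0 0 0; 0 0 -0.9 0 0 0 0'
```

```text
time_s: 8.88
position: [0.5035, -0.2829, 0.0798]
tool_rot: [[0.351, 0.936, -0.002], [0.936, -0.351, 0.001], [0.001, -0.002, -1.0]]
ft_force: [-0.3, 0.4, -0.7]
grip_width: 0.0002
gripper_force: 0.0
time_s: 9.38
position: [0.5034, -0.2845, 0.0716]
tool_rot: [[0.353, 0.936, 0.0], [0.936, -0.353, -0.0], [-0.0, 0.0, -1.0]]
ft_force: [0.5, 0.6, 1.5]
grip_width: 0.0001
gripper_force: 0.8
```

```bash
python3 -m handwheel '0 0 -0.1 0 0 0 0; 0 0 -0.2 0 0 0 0; 0 0 -0.3 0 0 0 0; 0 0 -0.4 0 0 0 0; 0 0 -0.5 0 0 0 0; 0 0 -0.5 0 0 0 0; 0 0 -0.5 0 0 0 0'
python3 -m handwheel '0 0 -0.1 0 0 0 0; 0 0 -0.1 0 0 0 0; 0 0 -0.1 0 0 0 0'
```

```text
time_s: 9.97
position: [0.5034, -0.2845, 0.0666]
tool_rot: [[0.353, 0.936, 0.0], [0.936, -0.353, -0.0], [-0.0, 0.0, -1.0]]
ft_force: [-0.9, 0.9, 4.3]
grip_width: 0.0004
gripper_force: 2.2
time_s: 10.22
position: [0.5035, -0.2845, 0.066]
tool_rot: [[0.353, 0.936, 0.001], [0.936, -0.353, -0.0], [-0.0, 0.001, -1.0]]
ft_force: [-1.7, 2.1, 9.3]
grip_width: 0.0003
gripper_force: 4.2
```

The force has gone past 5 N and the travel has stopped at 66 mm. One more millimetre to be sure it is bottomed, then release.

```bash
python3 -m handwheel '0 0 -0.1 0 0 0 0; 0 0 -0.1 0 0 0 0; 0 0 -0.1 0 0 0 0'
python3 -m handwheel '0 0 0.4 0 0 0 0; 0 0 1 0 0 0 0; 0 0 3 0 0 0 0; 0 0 7 0 0 0 0; 0 0 11 0 0 0 0; 0 0 15 0 0 0 0; 0 0 18 0 0 0 0; 0 0 18 0 0 0 0'
python3 -m handwheel '0 0 0 0 0 0 0; 0 0 0 0 0 0 0; 0 0 0 0 0 0 0; 0 0 0 0 0 0 0'
python3 - <<'E'
from h import *
d=snap('wrist','w5');e=snap('top','top5')
a=d['color'][150:330,220:440,::-1];b=e['color'][180:300,175:295,::-1]
cv2.imwrite('pics/fin.png',np.hstack([cv2.resize(a,(440,360)),cv2.resize(b,(360,360),interpolation=cv2.INTER_CUBIC)]))
E
```

```text
time_s: 10.47
position: [0.5035, -0.2846, 0.0659]
tool_rot: [[0.353, 0.936, 0.001], [0.936, -0.353, -0.001], [-0.001, 0.001, -1.0]]
ft_force: [-2.6, 3.7, 16.1]
grip_width: -0.0003
gripper_force: 7.8
time_s: 11.13
position: [0.5046, -0.2856, 0.2509]
tool_rot: [[0.353, 0.936, 0.008], [0.936, -0.353, -0.007], [-0.004, 0.01, -1.0]]
ft_force: [0.4, -0.2, -0.0]
grip_width: 0.0001
gripper_force: 0.0
time_s: 11.47
position: [0.503, -0.2842, 0.2429]
tool_rot: [[0.353, 0.936, -0.002], [0.936, -0.353, 0.002], [0.001, -0.003, -1.0]]
ft_force: [0.8, 0.2, -0.6]
grip_width: -0.0003
gripper_force: 0.0
```

View pics/fin.png

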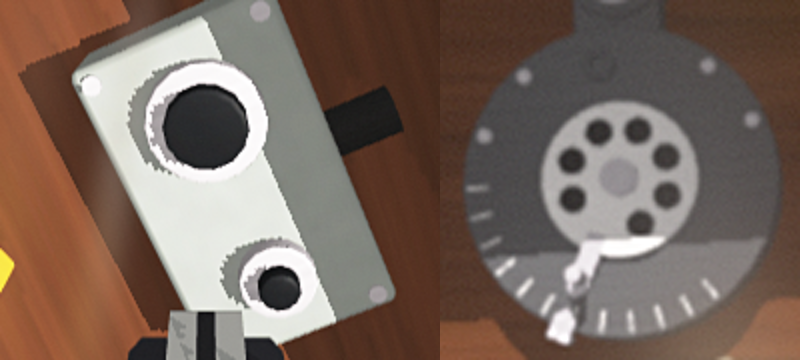

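The left half shows the start button at (205,127), back up. The right half shows the lever pointing at the tab near (565,310). The robot is clear of everything, so I'm handing in.

```bash
python3 -c "from rig import env; print(env.close_job())"
```

```text
the job is handed in; nothing more can be done
None
```

The lever was pushed to within about 0.3° of the index point, the start button was then pressed fully down and came back up, and the job was handed in at about 11.6 s with the robot clear of everything.

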